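# Mix the paint on the touch mixer

### The arm

A 7-joint arm with a two-finger parallel gripper is mounted at the origin on the work surface. World frame = base frame: x ahead of the robot, y to its left, z up, the work surface at z = 0. Lengths are in m, angles in degrees, forces in N, time in s.
With the tool pointing down it reaches from about 0.425 to 0.875 m from the base axis. Payload 4.7 kg.
Tool frame: the origin (TCP) lies on the mounting face of the last link; the fingertips stand 182 mm ahead of it and the grasp point (between the pads) lies 164 mm ahead of it; z points along the fingers, y is the line along which they close (so a half turn about z gives the same grasp; the last joint's range is limited). The gripper opens to 87 mm and grips with 3 to 60 N. Pads are 19 mm wide; open, the fingers measure 117 mm over their backs; the gripper's body (75 mm by 190 mm) begins 51 mm behind the grasp point.
Start: joints at [-63.363, 18.392, -4.016, 83.108, 1.295, 78.541, -3.26], TCP at [0.283, 0.585, 0.405] pointing down, gripper open.
Joint ranges: [-163.93, 163.93], [-17.29, 119.83], [-79.2, 71.16], [3.27, 140.29], [-89.18, 269.18], [5.43, 117.66], [-154.24, 154.24]. Speed limits (degrees/s): [147.25, 147.25, 180, 180, 180, 180, 180].

### API

Orientations are given as [roll, pitch, yaw] about the fixed x, y, z axes, in that order (R = Rz(yaw) Ry(pitch) Rx(roll)).
In Python, from cell import env gives the robot as it stands.
- The arm moves only by the tool servo_tool, never from a script. Its argument "plan" is a list of rows, each an object with "xyz": the shift along the tool's x, y, z in cm, a list of three; "twist": the turn, a rotation vector about the tool's x, y, z in degrees, a list of three; "jaw": the closure, from 0 (fully open) to 1 (shut). In form: [{"xyz": [x, y, z], "twist": [wx, wy, wz], "jaw": jaw}, ...]. A call has 1 to 10 rows; each row is the pose to reach, as a shift and turn from the pose commanded when the call began, along the tool's axes at that moment; what a row does not reach only later rows make up. A row lasts 1/12 s, in which the tool goes at most 41.7 mm and 7.16 degrees, less where a joint would pass 70% of its speed; a pose out of reach is approached as far as the arm can. A call with a gripper value outside its range is refused whole. The fingers move at their own pace and stop on an object; "newtons" is the grip in N (left out, the last holds). Time passes only in rows, so rows that repeat a pose let the fingers close. It gives the time, the measured TCP pose, the force, the opening and the grip force at its end, in the units of the state.
- env.get_obs(): the state, without advancing time (a new reading comes with each control period).
- env.read_camera(name): name is "scene" or "top" or "wrist"; returns a dict with "img" (400x640x3 uint8, red, green, blue), "camera_matrix" (3x3 intrinsics, pixels), "R" (3x3) and "t" (3): a world point X has camera coordinates R X + t. Camera axes: x right, y down, z forward; pixel columns grow to the right and rows downward; lengths in m; the calibration is good to about 2 mm. The wrist camera is an equidistant fisheye: a pixel r from the principal point sees the ray r / f radians off the axis. A picture is of the moment at which its call begins. There is no depth.
- env.sign_off(): hands the job in; it is judged then, once.
The state is a dict: "time_s": time; "qpos": joint angles; "joint_velocities": joint speeds; "effort": joint torques, N m; "tool_pos": TCP position; "tool_rot": TCP orientation; "force": force on the tool from outside, world axes, zero at the start; "wrist_torque": the same for the moment, N m; "grip_width": finger opening in m; "grasp_force": force on a finger pad.
Only numpy, scipy, OpenCV 4.12 (cv2) and the standard library are available. Lean on these libraries where they do the work, as an engineer would, in place of code of your own. Each camera call takes 0.05 s, during which the arm holds its last target. There are 200 camera calls.

### The job

Slide the touch mixer's recessed power switch fully on with a fingertip, then lift the paint bottle out of the deep bin by its cap, stand it on the round steel tray and let go. Take it again lower down, at a slant, so that it fits under the mixer's guard arm; set it in the sprung rubber cup, press it down until the cup is fully depressed, firmly but without ramming it, and hold it there for a good second. Then let the cup come up again and let go, leaving the bottle standing upright in the cup and the mixer switched on; keep the bottle upright throughout and leave everything else as it stands.

Things in the scene. Friction and masses are not known exactly. Their poses are not given: they have to be found in the camera images.
- mixer: Grey touch mixer fixed to the bench. Origin: on the bench under the centre of its rubber cup; x to the machine's back (yaw is about -1 rad: its front looks towards the robot and the tray), y to its left, z up. In mm: base x -100..100, y -165..160, top at z 45. A round steel post (28 across, at x 20, y 142) carries a guard arm over the cup. The cup is open to the front (-x).
- guard (a point): Underside of the mixer's guard arm, straight above the cup's centre, 250 mm above the bench. The arm spans mixer x -5..45, y -45..160 mm, z 250..310 mm: no gripper fits above a bottle standing in the cup.
- slot (a point): Centre of the mouth of the switch's recessed slot, in the base's top (45 mm above the bench), at mixer x -45, y -125 mm. The slot is 70 mm long (mixer x), 28 mm wide (mixer y) and 10 mm deep.
- pad (a joint): How far the mixer's sprung rubber cup is pressed down, m: 0 up, 0.012 fully down against a hard stop. It takes about 6.5 N to start and 14.5 N to reach the stop (bottle's weight included), straight down. The bottle's weight alone does not press it.
- pad_seat (a point): Centre of the flat inner floor of the rubber cup, where the bottle's underside stands; 64 mm above the bench when up. The cup is 86 mm across outside, 68 mm across inside, and its rim stands 10 mm above this floor. It moves down with the cup.
- switch (a joint): Position of the power switch, m: about 0 off, 0.014 fully on; it slides along the mixer's +x (towards the machine's back) with about 1.2 N friction and stays where it is left.
- switch_top (a point): Top centre of the switch's white nub: 14 mm along mixer x, 22 mm wide, flush with the base's top (45 mm above the bench). When off, 36 mm of free slot (28 mm wide, 10 mm deep) lie in front of the nub, on its -x side: room for a fingertip to drop in and push.
- bottle: Paint bottle, white plastic, 130 mm tall, upright. Origin: centre of its underside, z up. Round body 54 mm across from 0 to 88 mm; black cap 36 mm across from 96 to 130 mm above the origin. 0.2 to 0.4 kg.
- tray: Round flat steel tray fixed to the bench, 120 mm across, 4 mm thick, no rim. Origin: centre of its underside (on the bench).
- bin: Deep grey open bin fixed to the bench, 220 (x) x 140 (y) x 135 tall, walls and floor 5 mm. Origin: centre of its underside. The bottle stands in its -x half; a squat jar stands in its +x half.
- jar: Squat white jar in the bin, 48 mm across, 72 tall; bystander. Origin: centre of its underside.
- spraycan: Spray can, 64 mm across, 170 tall, standing on the bench; bystander. Origin: centre of its underside.
- tape: Tape measure, 65 x 35 x 60 mm, on the bench; bystander. Origin: centre of its underside.
- screwdriver: Screwdriver lying on the bench; bystander. Origin: on the bench under its middle; handle to its -x.
- hammer: Hammer lying on the bench; bystander. Handle to its -x.
- wrench: Wrench lying on the bench; bystander. Handle to its -x.
- offcut: Two wood offcuts glued together, 100 x 70 x 40 mm, on the bench; bystander.
Things that resemble listed ones, but are neither listed nor needed, are in the scene too. Of the things like the tray, leave any that is blue or red; of the rest the larger one is meant.

How it is judged:
By the outcome, as a careful person would: the job done as asked, in the order asked, and still so for the second after the job is handed in, with the robot touching nothing.
It also fails if it takes over 70 s, if anything falls off the work surface, if the arm or the gripper's body presses on something with over 40 N, if the wrist force passes 120 N, or if a joint passes its speed limit or range.

## Working session

There is one attempt and no reset: what is moved stays moved. The work goes in short steps, Python scripts to look and compute and a tool call to move; the robot and the scene stay as the last step left them, time stands still between calls to the robot, and variables do not carry over. Pictures are saved under pics/ and viewed, at most 10 in all, crops included, and the job is handed in when it is done.

Besides the shell and the picture viewer there is one more tool, called as a command line: name --argument value ..., lists and objects as JSON in quotes. servo_tool: Moves the arm, as the interface text tells. Its arguments: {"type":"object","properties":{"plan":{"type":"array","items":{"type":"object","properties":{"xyz":{"type":"array","items":{"type":"number"}},"twist":{"type":"array","items":{"type":"number"}},"jaw":{"type":"number"}}}},"newtons":{"type":"number"}},"required":["plan"]}

```bash
mkdir -p pics; cat > h.py <<'E'
import numpy as np, cv2
from cell import env
from scipy.spatial.transform import Rotation as Ro
def cam(n,save=None):
    c=env.read_camera(n)
    if save: cv2.imwrite('pics/'+save,c['img'][:,:,::-1])
    return c
def ray(c,u,v,fish=False):
    K=np.array(c['camera_matrix']);R=np.array(c['R']);t=np.array(c['t'])
    x=(u-K[0,2])/K[0,0];y=(v-K[1,2])/K[1,1]
    if fish:
        r=np.hypot(x,y);s=np.sin(r)/r if r>1e-9 else 1;d=np.array([x*s,y*s,np.cos(r)])
    else: d=np.array([x,y,1.])
    return -R.T@t,R.T@d
def onz(c,u,v,z,fish=False):
    o,d=ray(c,u,v,fish);return o+d*(z-o[2])/d[2]
def proj(c,X,fish=False):
    K=np.array(c['camera_matrix']);p=np.array(c['R'])@X+np.array(c['t'])
    if fish:
        r=np.hypot(p[0],p[1]);th=np.arctan2(r,p[2]);q=p[:2]/r*th
    else: q=p[:2]/p[2]
    return K[0,0]*q[0]+K[0,2],K[1,1]*q[1]+K[1,2]
E
python3 - <<'E'
from h import *
a=cam('scene');b=cam('top');
np.set_printoptions(precision=4,suppress=True)
cv2.imwrite('pics/s1.png',a['img'][:,:,::-1]);cv2.imwrite('pics/t1.png',b['img'][:,:,::-1])
for c in(a,b):print(c['camera_matrix'],ray(c,320,200))
print(env.get_obs())
E
```

```text
[[503.582    0.     323.4304]
 [  0.     503.582  192.9063]
 [  0.       0.       1.    ]] (array([ 1.2684, -0.7983,  1.2861]), array([-0.4814,  0.5059, -0.7159]))
[[376.354    0.     323.149 ]
 [  0.     376.354  198.2142]
 [  0.       0.       1.    ]] (array([0.3286, 0.0106, 1.5046]), array([ 0.1181,  0.0124, -0.993 ]))
{'time_s': 0.1, 'qpos': array([-63.3627,  18.4343,  -4.0178,  83.17  ,   1.2949,  78.5408,
        -3.2587]), 'joint_velocities': array([ 0.0519, -0.2141,  0.0107, -0.0867,  0.0501,  0.1378, -0.0246]), 'effort': array([ -0.0002, -49.2566,  -0.4058, -31.34  ,  -0.0639,   0.0394,
         0.0001]), 'tool_pos': array([0.2831, 0.5849, 0.4038]), 'tool_rot': array([-179.9001,    0.0048,  154.1758]), 'force': array([ 0.0212,  0.6883, -0.6734]), 'wrist_torque': array([-0.0361,  0.0246,  0.0311]), 'grasp_force': 0.0, 'grip_width': 0.0870439948375326}
```

View pics/s1.png

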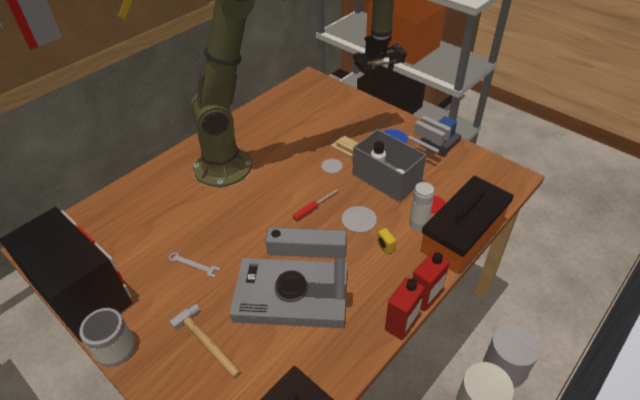

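View pics/t1.png

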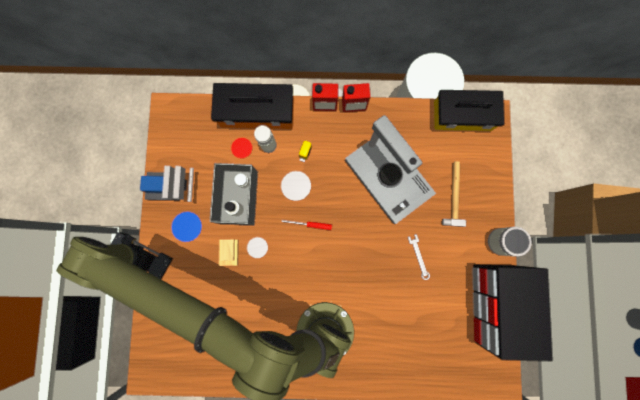

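Scene view: mixer at (290,290), cup (291,285), bin (388,163) with the bottle's black cap at (378,147), trays at (359,218) and (332,166). Top view: candidates for the tray are the pale discs at (296,186), which is larger, and (257,247), smaller; blue (187,226) and red (241,147) are excluded. I take (296,186). The bottle candidate is the black cap at (231,208) in the bin's -x half (red canisters at (325,97) and (356,97), spray can (264,135) and jar (241,180) are not it). The mixer's cup is at (390,175) and its switch near (403,205). Next comes one close crop to check.

```bash
python3 - <<'E'
from h import *
np.set_printoptions(precision=4,suppress=True)
a=cam('scene');b=cam('top')
def cr(c,x0,y0,w,h,s):return cv2.resize(c['img'][y0:y0+h,x0:x0+w,::-1],(w*s,h*s),interpolation=cv2.INTER_CUBIC)
m=np.vstack([np.hstack([cr(b,200,155,80,75,5),cr(b,360,130,80,75,5)]),np.hstack([cr(a,230,225,80,40,5),cr(b,370,170,80,40,5)])])
cv2.imwrite('pics/c1.png',m)
# tray
hsv=cv2.cvtColor(b['img'],cv2.COLOR_RGB2HSV)
mk=((hsv[...,1]<60)&(hsv[...,2]>130)).astype(np.uint8)
n,l,st,ce=cv2.connectedComponentsWithStats(mk)
for i in range(1,n):
    if st[i,4]>60 and 200<ce[i][0]<440 and 120<ce[i][1]<260: print(st[i],ce[i],onz(b,*ce[i],0.004))
dk=(b['img'].max(2)<45).astype(np.uint8)
n,l,st,ce=cv2.connectedComponentsWithStats(dk)
for i in range(1,n):
    if st[i,4]>30 and 200<ce[i][0]<440 and 120<ce[i][1]<260: print('dark',st[i],ce[i],onz(b,*ce[i],.074),onz(b,*ce[i],.135))
E
```

```text
[ 346  116   89  108 3344] [391.86   173.4779] [ 0.6216 -0.2591  0.004 ]
[254 125  18  18 236] [262.5042 133.7288] [0.7758 0.2717 0.004 ]
[281 171  30  29 673] [295.5453 185.477 ] [0.5639 0.1294 0.004 ]
[ 221  172   30   52 1215] [235.8395 196.3021] [0.5146 0.3681 0.004 ]
[408 235  22  45 227] [418.7577 256.1806] [ 0.2927 -0.365   0.004 ]
[247 238  21  20 331] [257.0211 247.3112] [0.3132 0.274  0.004 ]
dark [380 164  21  21 347] [389.804  173.7781] [ 0.6066 -0.2386  0.074 ] [ 0.5947 -0.228   0.135 ]
```

View pics/c1.png

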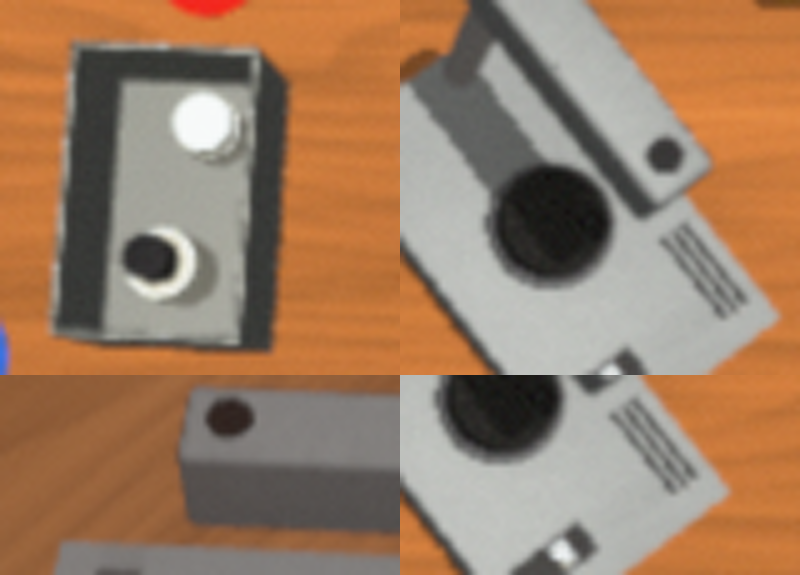

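The crop confirms the black-capped bottle at top px (229.6,206.6) with the jar above it, the cup at (390,174.6), and the white nub at (403,204.6) in its dark slot. Next I triangulate the key points and fix the mixer's yaw.

```bash
python3 - <<'E'
from h import *
np.set_printoptions(precision=4,suppress=True)
b=cam('top');s=8
def blob(c,x0,y0,w,h,f):
    g=cv2.resize(c['img'][y0:y0+h,x0:x0+w],(w*s,h*s),interpolation=cv2.INTER_CUBIC).astype(int)
    n,l,st,ce=cv2.connectedComponentsWithStats(f(g).astype(np.uint8))
    i=1+np.argmax(st[1:,4]);cn=max(cv2.findContours((l==i).astype(np.uint8),0,2)[0],key=len)
    (cx,cy),r=cv2.minEnclosingCircle(cn);k=lambda p:(p[0]+.5)/s-.5+np.array([0])
    m=ce[i];bc=((x0+(m[0]+.5)/s-.5),(y0+(m[1]+.5)/s-.5));rr=cv2.minAreaRect(cn)
    print(bc,'enc',x0+cx/s-.5,y0+cy/s-.5,r/s,'rect',x0+rr[0][0]/s,y0+rr[0][1]/s,np.array(rr[1])/s,rr[2]);return bc
cup=blob(b,370,155,40,40,lambda g:g.max(2)<75);C=onz(b,*cup,.074);print('cup',C)
nub=blob(b,394,195,18,18,lambda g:g.min(2)>185);N=onz(b,*nub,.045);print('nub',N)
d=N-C;print('len',np.hypot(*d[:2]),'yaw',np.degrees(np.arctan2(d[1],d[0]))-np.degrees(np.arctan2(-125,-37)))
cap=blob(b,220,198,20,18,lambda g:g.max(2)<60);print('cap',onz(b,*cap,.133))
for u,v in[(215,164),(252,165),(210.8,222)]:print('bin rim',onz(b,u,v,.135))
a=cam('scene')
cap=blob(a,370,140,16,14,lambda g:g.max(2)<60);print('cap',onz(a,*cap,.125))
cu=blob(a,265,262,55,45,lambda g:g.max(2)<60);print('cup',onz(a,*cu,.072))
print(onz(b,304.5,151.5,.06))
E
```

```text
(np.float64(389.6616883482042), np.float64(173.82410305915874)) enc 389.5220127105713 173.39849090576172 11.953676223754883 rect 390.2847366333008 174.51519393920898 [23.1681 22.7359] 8.880659103393555
cup [ 0.6064 -0.238   0.074 ]
(np.float64(398.3406752254018), np.float64(198.19879459035673)) enc 400.625 200.0 9.000880241394043 rect 401.125 200.5 [11.   14.25] 90.0
nub [ 0.516 -0.277  0.045]
len 0.09842902884983293 yaw -50.189034023855285
(np.float64(229.65055736813486), np.float64(206.1570826536161)) enc 229.4375 206.5625 4.893407344818115 rect 230.16997146606445 206.57631015777588 [9.78   7.1254] 25.20112419128418
cap [0.4617 0.3582 0.133 ]
bin rim [0.6174 0.4203 0.135 ]
bin rim [0.6166 0.2828 0.135 ]
bin rim [0.4021 0.4232 0.135 ]
(np.float64(378.44942524779736), np.float64(146.45987059471366)) enc 378.256329536438 146.47634887695312 6.479116439819336 rect 378.8099994659424 146.95499992370605 [10.8894 12.6926] 8.130102157592773
cap [0.4661 0.3581 0.125 ]
(np.float64(291.3533998013381), np.float64(284.95378970383393)) enc 291.56477546691895 285.84422302246094 16.039302825927734 rect 291.71583557128906 284.94465255737305 [27.5907 31.1058] 76.95436096191406
cup [ 0.6196 -0.2486  0.072 ]
[0.6909 0.094  0.06  ]
```

```bash
cat >> h.py <<'E'
def delta(pos,R,cur=None):
    """tool-frame shift (cm) and rotvec (deg) from present pose to pos, rotation R"""
    o=env.get_obs();R0=Ro.from_euler('xyz',o['tool_rot'],degrees=True)
    return np.round(R0.inv().apply(np.array(pos)-o['tool_pos'])*100,2),np.round((R0.inv()*R).as_rotvec(degrees=True),1)
def down(yaw):return Ro.from_euler('xyz',[180,0,yaw],degrees=True)
E
python3 - <<'E'
from h import *
for p,y in[((.45,.3,.40),140),((.45,.0,.38),122.7),((.445,-.285,.36),122.7)]:print(delta(p,down(y)))
b=cam('top');C=onz(b,390.1,174.2,.074);N=onz(b,403,204.6,.045);d=N-C
print(C,N,np.hypot(*d[:2]),np.degrees(np.arctan2(d[1],d[0]))+106.5)
E
```

```text
(array([-27.43, -18.39,   0.45]), array([-0. ,  0. , 14.2]))
(array([-40.5 , -45.39,   2.47]), array([-0. ,  0. , 31.5]))
(array([-52.47, -71.26,   4.48]), array([-0. ,  0. , 31.5]))
[ 0.6049321  -0.23974069  0.074     ] [ 0.49122675 -0.29511099  0.045     ] 0.12647046627278855 -47.535628963102454
```

servo_tool --plan '[{"xyz":[-27.5,-18.5,0.5],"twist":[0,0,14],"jaw":0},{"xyz":[-27.5,-18.5,0.5],"twist":[0,0,14],"jaw":0},{"xyz":[-27.5,-18.5,0.5],"twist":[0,0,14],"jaw":0},{"xyz":[-27.5,-18.5,0.5],"twist":[0,0,14],"jaw":0},{"xyz":[-27.5,-18.5,0.5],"twist":[0,0,14],"jaw":0},{"xyz":[-27.5,-18.5,0.5],"twist":[0,0,14],"jaw":0},{"xyz":[-27.5,-18.5,0.5],"twist":[0,0,14],"jaw":0},{"xyz":[-40.5,-45.4,2.5],"twist":[0,0,25],"jaw":0},{"xyz":[-40.5,-45.4,2.5],"twist":[0,0,25],"jaw":0},{"xyz":[-40.5,-45.4,2.5],"twist":[0,0,25],"jaw":0}]'

```text
time_s: 1.18
tool_pos: [0.4376, 0.2064, 0.3926]
tool_rot: [180.0, -0.0, 129.0]
force: [-0.2, 0.2, -0.1]
grip_width: 0.0872
grasp_force: 0.0
```

```bash
python3 - <<'E'
from h import *
o=env.get_obs();print(o['tool_pos'],o['tool_rot'],o['qpos'])
for p in[(.45,.0,.38),(.45,-.27,.36)]:print(delta(p,down(129)))
E
```

```text
[0.43757644 0.2064226  0.39261829] [ 1.79970465e+02 -6.63878339e-03  1.28975305e+02] [-41.4535908   -1.85925774  12.82829302 107.40016244   0.41627177
  74.385248    10.23162451]
(array([-16.83, -12.02,   1.25]), array([ 0., -0., -0.]))
(array([-37.82, -29.  ,   3.24]), array([ 0., -0., -0.]))
```

servo_tool --plan '[{"xyz":[-16.8,-12,1.2],"twist":[0,0,0],"jaw":0},{"xyz":[-16.8,-12,1.2],"twist":[0,0,0],"jaw":0},{"xyz":[-16.8,-12,1.2],"twist":[0,0,0],"jaw":0},{"xyz":[-16.8,-12,1.2],"twist":[0,0,0],"jaw":0},{"xyz":[-37.8,-29,3.2],"twist":[0,0,0],"jaw":0},{"xyz":[-37.8,-29,3.2],"twist":[0,0,0],"jaw":0},{"xyz":[-37.8,-29,3.2],"twist":[0,0,0],"jaw":0},{"xyz":[-37.8,-29,3.2],"twist":[0,0,0],"jaw":0},{"xyz":[-37.8,-29,3.2],"twist":[0,0,0],"jaw":0},{"xyz":[-37.8,-29,3.2],"twist":[0,0,0],"jaw":0}]'

```text
time_s: 2.02
tool_pos: [0.4502, -0.2088, 0.3654]
tool_rot: [179.9, 0.0, 129.2]
force: [1.5, 0.8, 0.3]
grip_width: 0.0868
grasp_force: 0.0
```

```bash
python3 - <<'E'
from h import *
o=env.get_obs();print(o['tool_pos'],o['tool_rot'])
w=cam('wrist','w1.png');print(w['camera_matrix'],ray(w,320,200,True))
for p in [(.605,-.24,.064),(.491,-.295,.045)]:print(proj(w,np.array(p),True))
E
```

```text
[ 0.45021604 -0.20884539  0.36543829] [1.79895531e+02 4.12509589e-02 1.29184075e+02]
[[309.70691629   0.         314.21332447]
 [  0.         309.70691629 200.20448181]
 [  0.           0.           1.        ]] (array([ 0.4032451 , -0.15038121,  0.34591433]), array([ 0.18766161, -0.19777815, -0.96211586]))
(np.float64(402.7463297392543), np.float64(300.71896808402687))
(np.float64(292.5209185293168), np.float64(271.94756714792294))
```

View pics/w1.png

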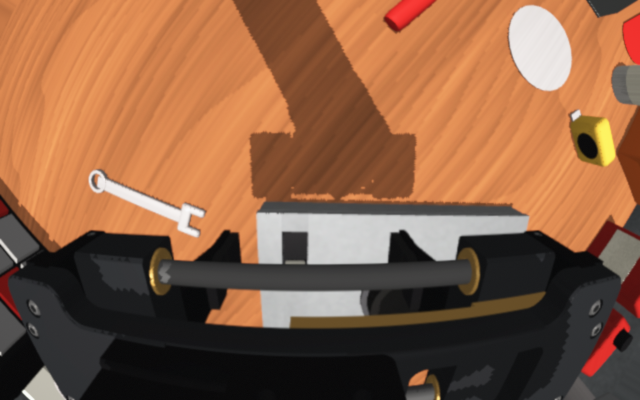

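Wrist view: the mixer base's front top edge runs (263,213)–(527,216). The slot's dark free part spans (283..308, 232..262), with the white nub's edge at (295,263). The wrench is at (150,205), and the tray is top right.

```bash
cat > m.py <<'E'
from h import *
np.set_printoptions(precision=4,suppress=True)
w=cam('wrist');I=w['img']
g=cv2.cvtColor(I,cv2.COLOR_RGB2GRAY)
sub=g[225:270,270:325]
mk=(sub<95).astype(np.uint8);n,l,st,ce=cv2.connectedComponentsWithStats(mk)
for i in range(1,n):
    if st[i,4]>60: print('slot',st[i]+np.array([270,225,0,0,0]))
P=[onz(w,u,v,.045,True)[:2] for u,v in[(263,213),(527,216),(263,300)]]
print(P,np.linalg.norm(P[1]-P[0]));e=P[1]-P[0];print('yaw',np.degrees(np.arctan2(e[1],e[0]))-90)
S=[onz(w,u,v,.045,True)[:2] for u,v in[(283,232.5),(307.5,232.5),(283,263),(307.5,263)]];print(np.array(S))
f=(S[0]+S[1])/2;k=(S[2]+S[3])/2;print('len',np.linalg.norm(k-f),'wid',np.linalg.norm(S[1]-S[0]),'dir',np.degrees(np.arctan2(*(k-f)[::-1])))
E
python3 m.py
```

```text
slot [290 226  25  33 722]
slot [270 261  55   9 307]
[array([ 0.4231, -0.2708]), array([ 0.6721, -0.0796]), array([ 0.485 , -0.3595])] 0.31396062329501817
yaw -52.48124303352178
[[ 0.4523 -0.275 ]
 [ 0.4723 -0.2588]
 [ 0.4738 -0.3041]
 [ 0.4946 -0.2871]]
len 0.03613448496405702 wid 0.02574176027155699 dir -52.67436771210607
```

```bash
cat > m2.py <<'E'
from h import *
np.set_printoptions(precision=4,suppress=True)
w=cam('wrist')
g=cv2.cvtColor(w['img'],cv2.COLOR_RGB2GRAY)
print(env.get_obs()['tool_pos'],env.get_obs()['tool_rot'])
print(g[222:268:1,302]);print(g[240,284:322])
S=[onz(w,u,v,.045,True)[:2] for u,v in[(289.5,226),(314.5,226),(289.5,256.5),(314.5,256.5)]]
f=(S[0]+S[1])/2;k=(S[2]+S[3])/2;print(f,k,'len',np.linalg.norm(k-f),np.linalg.norm(S[1]-S[0]),'dir',np.degrees(np.arctan2(*(k-f)[::-1])))
y=np.radians(-52.5);mx=np.array([np.cos(y),np.sin(y)]);my=np.array([-mx[1],mx[0]])
O=f+80*mx/1000+.125*my;print('cup by slot',O)
E
python3 m2.py
```

```text
[ 0.4498 -0.2103  0.3652] [-179.9541    0.0505  128.7442]
[200 200 200 200 198 179 131  79  55  51  51  50  50  49  49  49  47  46
  48  47  47  46  46  46  44  44  44  43  43  43  42  42  41  39  38  68
 120 172 237 252 250 202 101  53  48  50]
[206 204 186 146  87  51  46  47  47  47  47  48  47  47  47  47  48  47
  48  46  47  46  46  47  46  47  47  48  82 154 198 208 208 209 207 207
 206 207]
[ 0.4632 -0.2523] [ 0.4848 -0.2803] len 0.035336423135067484 0.025984532584979344 dir -52.266643055566966
cup by slot [ 0.6111 -0.2397]
```

```bash
python3 - <<'E'
from h import *
print(delta((.4335,-.3006,.30),down(127.5)),delta((.4335,-.3006,.242),down(127.5)))
E
```

```text
(array([-6.02, -6.91,  6.53]), array([-0. ,  0.1,  1.2])) (array([-6.01, -6.91, 12.33]), array([-0. ,  0.1,  1.2]))
```

servo_tool --plan '[{"xyz":[-6,-6.9,6.5],"twist":[0,0,1.2],"jaw":0},{"xyz":[-6,-6.9,6.5],"twist":[0,0,1.2],"jaw":0},{"xyz":[-6,-6.9,6.5],"twist":[0,0,1.2],"jaw":0},{"xyz":[-6,-6.9,10],"twist":[0,0,1.2],"jaw":0},{"xyz":[-6,-6.9,12.3],"twist":[0,0,1.2],"jaw":0},{"xyz":[-6,-6.9,12.3],"twist":[0,0,1.2],"jaw":0},{"xyz":[-6,-6.9,12.3],"twist":[0,0,1.2],"jaw":0}]'

```text
time_s: 2.75
tool_pos: [0.4354, -0.2955, 0.2413]
tool_rot: [-179.9, -0.2, 128.1]
force: [0.5, -0.0, 0.1]
grip_width: 0.0872
grasp_force: 0.0
```

```bash
python3 - <<'E'
from h import *
o=env.get_obs();print(o['tool_pos'],o['tool_rot'])
a=cam('scene');w=cam('wrist')
def cr(c,x0,y0,W,H,s):return cv2.resize(c['img'][y0:y0+H,x0:x0+W,::-1],(W*s,H*s),interpolation=cv2.INTER_CUBIC)
cv2.imwrite('pics/c2.png',np.hstack([cr(a,210,225,80,80,5),cr(w,240,180,160,160,2)[:,:320]]) if 0 else np.hstack([cr(a,210,225,80,80,5),cv2.resize(cr(w,220,140,160,160,2),(400,400))]))
R=Ro.from_euler('xyz',o['tool_rot'],degrees=True)
print('tip',o['tool_pos']+R.apply([0,.051,.182]))
E
```

```text
[ 0.43536256 -0.2955495   0.24131566] [-1.79934098e+02 -1.51847480e-01  1.28053796e+02]
tip [ 0.47505933 -0.26386217  0.05925776]
```

View pics/c2.png

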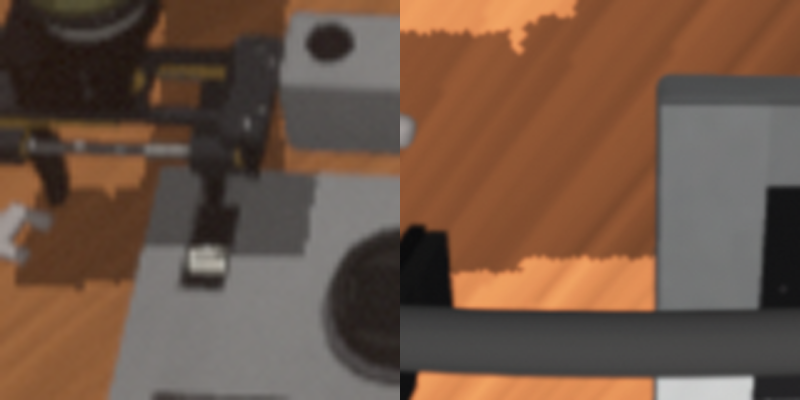

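The fingertip hovers at scene-crop px (215,190), over the slot's front half, with the white nub behind it at (207,262). In the wrist crop the slot's front-left corner is at about full-image px (367,215). I check these numerically and correct for the arm's lag.

```bash
python3 - <<'E'
from h import *
np.set_printoptions(precision=4,suppress=True)
w=cam('wrist');o=env.get_obs();print(o['tool_pos'],o['tool_rot'])
g=cv2.cvtColor(w['img'],cv2.COLOR_RGB2GRAY)
print('row225',g[225,355:440]);print('col380',g[205:275,380])
R=Ro.from_euler('xyz',o['tool_rot'],degrees=True)
print('tip px',[np.round(proj(w,o['tool_pos']+R.apply([dx,dy,.182]),True),1) for dx in(.0095,-.0095) for dy in(.0435,.0585)])
for u,v in[(366.5,215),(366.5,235)]:print(onz(w,u,v,.045,True))
print(delta((.4335,-.3006,.242),down(127.5)))
E
```

```text
[ 0.4364 -0.2967  0.2439] [179.8747   0.1433 128.0565]
row225 [120 120 121 121 121 121 120 120 118 103  69  37  22  20  20  20  19  20
  19  20  19  21  20  20  20  20  19  19  20  20  20  20  20  20  21  20
  20  21  20  19  19  20  20  19  19  19  24  37  58  67  67  68  77 100
 114 118 118 119 118 118 118 118 118 119 118 117 118 118 118 118 119 119
 119 119 119 120 120 120 120 120 121 121 121 121 121]
col380 [115 114 115 114 114 113 111  92  47  21  20  19  21  19  20  20  20  18
  20  20  20  19  20  20  20  20  19  20  20  19  20  19  20  20  20  19
  20  20  20  19  20  20  19  20  19  20  19  20  24  26  24  21  20  19
  20  29  73 116  88  55  53  56  58  61  63  65  66  68  70  71]
tip px [array([388.9, 233.8]), array([413.5, 233.3]), array([386.1, 263.2]), array([409.9, 262.3])]
[ 0.4533 -0.2646  0.045 ]
[ 0.4621 -0.2746  0.045 ]
(array([-0.13, -0.47,  0.19]), array([0.1, 0.1, 0.6]))
```

```bash
python3 - <<'E'
from h import *
np.set_printoptions(precision=4,suppress=True)
w=cam('wrist')
L=onz(w,365,225,.045,True)[:2];Rr=onz(w,408,225,.045,True)[:2];F=onz(w,386.5,212.7,.045,True)[:2];K=onz(w,386.5,260.5,.045,True)[:2]
print(np.linalg.norm(L-Rr),np.linalg.norm(F-K),np.degrees(np.arctan2(*(K-F)[::-1])),(F+K)/2,F)
y=np.radians(-52.5);my=np.array([-np.sin(y),np.cos(y)])
t=(F+K)/2-.051*my;print(t,delta((*t,.241),down(127.5)),delta((*t,.221),down(127.5)),env.get_obs()['tool_pos'])
E
```

```text
0.02817055470714501 0.03337820075606131 -47.174480270026834 [ 0.4741 -0.2682] [ 0.4628 -0.256 ]
[ 0.4337 -0.2993] (array([-0.03, -0.36,  0.29]), array([0.1, 0.1, 0.5])) (array([-0.03, -0.37,  2.29]), array([0.1, 0.1, 0.5])) [ 0.4363 -0.2968  0.2439]
```

servo_tool --plan '[{"xyz":[0,-0.4,0.2],"twist":[0,0,0.5],"jaw":0},{"xyz":[0,-0.4,0.2],"twist":[0,0,0.5],"jaw":0},{"xyz":[0,-0.4,0.2],"twist":[0,0,0.5],"jaw":0}]'

```text
time_s: 3.2
tool_pos: [0.4319, -0.2996, 0.2406]
tool_rot: [180.0, 0.0, 127.4]
force: [0.4, -0.1, 0.1]
grip_width: 0.087
grasp_force: 0.0
```

```bash
python3 - <<'E'
from h import *
o=env.get_obs();print(o['tool_pos'],o['tool_rot'])
print(delta((.4337,-.2995,.221),down(127.5)))
E
```

```text
[ 0.43194955 -0.29958557  0.24056638] [1.79951237e+02 3.57103707e-02 1.27446307e+02]
(array([-0.1 ,  0.14,  1.96]), array([ 0. ,  0. , -0.1]))
```

servo_tool --plan '[{"xyz":[-0.1,0.1,0.7],"twist":[0,0,0],"jaw":0},{"xyz":[-0.1,0.1,1.3],"twist":[0,0,0],"jaw":0},{"xyz":[-0.1,0.1,1.9],"twist":[0,0,0],"jaw":0},{"xyz":[-0.1,0.1,1.9],"twist":[0,0,0],"jaw":0},{"xyz":[-0.1,0.1,1.9],"twist":[0,0,0],"jaw":0}]'

```text
time_s: 3.62
tool_pos: [0.4331, -0.2994, 0.2202]
tool_rot: [-179.9, -0.1, 127.5]
force: [0.3, 0.5, 0.3]
grip_width: 0.087
grasp_force: 0.0
```

servo_tool --plan '[{"xyz":[-0.5,0,0],"twist":[0,0,0],"jaw":0},{"xyz":[-0.9,0,0],"twist":[0,0,0],"jaw":0},{"xyz":[-1.2,0,0],"twist":[0,0,0],"jaw":0},{"xyz":[-1.5,0,0],"twist":[0,0,0],"jaw":0},{"xyz":[-1.8,0,0],"twist":[0,0,0],"jaw":0},{"xyz":[-2.0,0,0],"twist":[0,0,0],"jaw":0},{"xyz":[-2.1,0,0],"twist":[0,0,0],"jaw":0},{"xyz":[-2.1,0,0],"twist":[0,0,0],"jaw":0}]'

```text
time_s: 4.28
tool_pos: [0.4464, -0.3164, 0.221]
tool_rot: [180.0, 0.0, 127.5]
force: [0.1, 0.5, -0.1]
grip_width: 0.0872
grasp_force: 0.1
```

servo_tool --plan '[{"xyz":[-0.1,0,0],"twist":[0,0,0],"jaw":0},{"xyz":[-0.2,0,0],"twist":[0,0,0],"jaw":0},{"xyz":[-0.3,0,0],"twist":[0,0,0],"jaw":0},{"xyz":[-0.3,0,0],"twist":[0,0,0],"jaw":0}]'

```text
time_s: 4.62
tool_pos: [0.4475, -0.3178, 0.2208]
tool_rot: [-180.0, -0.2, 127.5]
force: [-3.6, 4.4, 4.6]
grip_width: 0.0868
grasp_force: 2.9
```

servo_tool --plan '[{"xyz":[0.3,0,0],"twist":[0,0,0],"jaw":0},{"xyz":[0.7,0,0],"twist":[0,0,0],"jaw":0},{"xyz":[0.7,0,-2],"twist":[0,0,0],"jaw":0},{"xyz":[0.7,0,-6],"twist":[0,0,0],"jaw":0},{"xyz":[0.7,0,-10],"twist":[0,0,0],"jaw":0},{"xyz":[4,2,-14],"twist":[0,0,0],"jaw":0},{"xyz":[8,4,-16],"twist":[0,0,0],"jaw":0},{"xyz":[11,6,-17],"twist":[0,0,0],"jaw":0},{"xyz":[14,8,-18],"twist":[0,0,0],"jaw":0},{"xyz":[17,10,-18],"twist":[0,0,0],"jaw":0}]'

```text
time_s: 5.45
tool_pos: [0.4241, -0.1276, 0.4033]
tool_rot: [179.7, 0.2, 127.4]
force: [1.3, -0.4, -0.2]
grip_width: 0.0872
grasp_force: 0.0
```

```bash
python3 - <<'E'
from h import *
np.set_printoptions(precision=4,suppress=True)
o=env.get_obs();print(o['tool_pos'],o['tool_rot'])
w=cam('wrist');b=cam('top');a=cam('scene')
def cr(c,x0,y0,W,H,s):return cv2.resize(c['img'][y0:y0+H,x0:x0+W,::-1],(W*s,H*s),interpolation=cv2.INTER_CUBIC)
cv2.imwrite('pics/c3.png',np.hstack([cr(w,160,80,320,240,1),cr(b,360,150,60,60,4),cr(a,225,255,60,60,4)]))
print(delta((.45,.1,.4),down(127.5)),delta((.463,.358,.4),down(127.5)))
E
```

```text
[ 0.4241 -0.1276  0.4033] [179.6728   0.2233 127.3638]
(array([16.23, 15.85,  0.15]), array([0.2, 0.1, 0.4])) (array([35.8 , 32.7 ,  0.18]), array([0.2, 0.1, 0.4]))
```

View pics/c3.png

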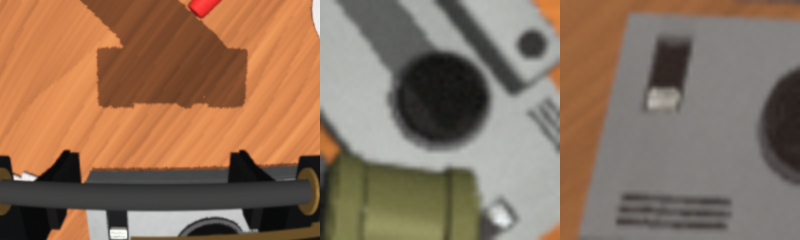

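The switch's white nub now sits at the slot's far end (crop px (662,98)), so it is on. The cup's centre in the top view is (390,174.2). Now to the bottle.

servo_tool --plan '[{"xyz":[16.2,15.9,0.2],"twist":[0,0,0],"jaw":0.3},{"xyz":[16.2,15.9,0.2],"twist":[0,0,0],"jaw":0.3},{"xyz":[16.2,15.9,0.2],"twist":[0,0,0],"jaw":0.3},{"xyz":[16.2,15.9,0.2],"twist":[0,0,0],"jaw":0.3},{"xyz":[16.2,15.9,0.2],"twist":[0,0,0],"jaw":0.3},{"xyz":[35.8,32.7,0.2],"twist":[0,0,0],"jaw":0.3},{"xyz":[35.8,32.7,0.2],"twist":[0,0,0],"jaw":0.3},{"xyz":[35.8,32.7,0.2],"twist":[0,0,0],"jaw":0.3},{"xyz":[35.8,32.7,0.2],"twist":[0,0,0],"jaw":0.3},{"xyz":[35.8,32.7,0.2],"twist":[0,0,0],"jaw":0.3}]'

```text
time_s: 6.43
tool_pos: [0.4632, 0.287, 0.3983]
tool_rot: [180.0, 0.1, 127.3]
force: [0.9, -0.1, 0.1]
grip_width: 0.0613
grasp_force: 0.0
```

```bash
python3 - <<'E'
from h import *
np.set_printoptions(precision=4,suppress=True)
o=env.get_obs();print(o['tool_pos'],o['tool_rot'],o['grip_width'])
print(delta((.463,.358,.38),down(127.5)))
w=cam('wrist');x=proj(w,np.array([.463,.358,.133]),True);print(x)
I=w['img'];d=(I.max(2)<60).astype(np.uint8);n,l,st,ce=cv2.connectedComponentsWithStats(d)
for i in range(1,n):
    if 40<st[i,4]<5000:print(st[i],ce[i],onz(w,*ce[i],.13,True))
E
```

```text
[0.4632 0.287  0.3983] [179.9592   0.0522 127.3163] 0.0612560839671433
(array([5.66, 4.29, 1.83]), array([ 0. ,  0.1, -0.2]))
(np.float64(367.04336446569397), np.float64(138.52655596378497))
[476   0  59  69 748] [504.4733  39.5588] [0.5064 0.516  0.13  ]
[334  44  26  30  62] [348.5968  56.8548] [0.4111 0.4014 0.13  ]
[ 25  99  24 107 328] [ 42.3689 146.4146] [0.189  0.1602 0.13  ]
[   0  108   33   97 1888] [ 13.072  160.4025] [0.1427 0.111  0.13  ]
[ 348  114   47   42 1538] [371.026  134.0553] [0.4638 0.363  0.13  ]
[588 298  18  22 105] [597.1619 310.2286] [0.9033 0.4122 0.13  ]
```

servo_tool --plan '[{"xyz":[5.8,4.4,1.8],"twist":[0,0,-0.2],"jaw":0.3},{"xyz":[5.8,4.4,1.8],"twist":[0,0,-0.2],"jaw":0.3},{"xyz":[5.8,4.4,4],"twist":[0,0,-0.2],"jaw":0.3},{"xyz":[5.8,4.4,6],"twist":[0,0,-0.2],"jaw":0.3},{"xyz":[5.8,4.4,6],"twist":[0,0,-0.2],"jaw":0.3},{"xyz":[5.8,4.4,6],"twist":[0,0,-0.2],"jaw":0.3}]'

```text
time_s: 6.98
tool_pos: [0.4625, 0.3578, 0.3374]
tool_rot: [-179.8, 0.1, 127.5]
force: [-0.4, -0.3, 0.2]
grip_width: 0.0608
grasp_force: 0.0
```

```bash
python3 - <<'E'
from h import *
np.set_printoptions(precision=4,suppress=True)
w=cam('wrist','w2.png')
o=env.get_obs();print(o['tool_pos'],o['tool_rot'],o['grip_width'])
R=Ro.from_euler('xyz',o['tool_rot'],degrees=True)
print('cap ctr px',proj(w,np.array([.464,.360,.135]),True),'tips',[proj(w,o['tool_pos']+R.apply([0,s*.03,.182]),True) for s in(1,-1)])
print(delta((.464,.36,.282),down(127.5)))
E
```

```text
[0.4628 0.3581 0.339 ] [179.9902   0.0462 127.5475] 0.0608668719312004
cap ctr px (np.float64(318.1964228890094), np.float64(233.85606470462696)) tips [(np.float64(366.9784879065549), np.float64(249.32578383693144)), (np.float64(262.8689308837264), np.float64(249.20190813069456))]
(array([0.08, 0.21, 5.7 ]), array([0., 0., 0.]))
```

View pics/w2.png

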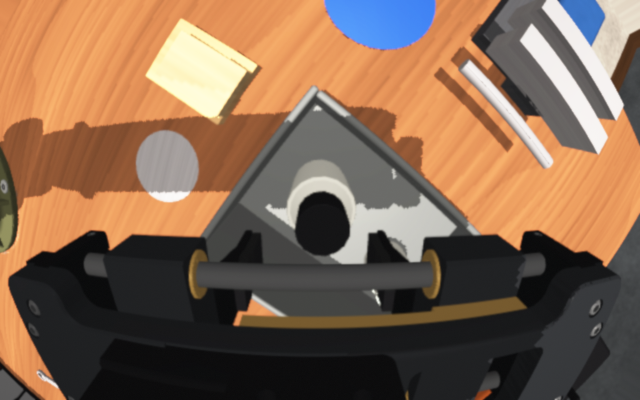

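The wrist view shows the cap at (322,230), between the fingertips (about 250 and 375, 250), clear of the bin walls. The jar lies hidden under the gripper, to +x. I descend and grip.

servo_tool --plan '[{"xyz":[0.2,0.4,2.5],"twist":[0,0,0],"jaw":0.3},{"xyz":[0.2,0.4,4.5],"twist":[0,0,0],"jaw":0.3},{"xyz":[0.2,0.4,5.7],"twist":[0,0,0],"jaw":0.3},{"xyz":[0.2,0.4,5.7],"twist":[0,0,0],"jaw":0.3},{"xyz":[0.2,0.4,5.7],"twist":[0,0,0],"jaw":0.3},{"xyz":[0.2,0.4,5.7],"twist":[0,0,0],"jaw":0.8},{"xyz":[0.2,0.4,5.7],"twist":[0,0,0],"jaw":0.8},{"xyz":[0.2,0.4,5.7],"twist":[0,0,0],"jaw":0.8},{"xyz":[0.2,0.4,5.7],"twist":[0,0,0],"jaw":0.8},{"xyz":[0.2,0.4,5.7],"twist":[0,0,0],"jaw":0.8}]' --newtons 25

```text
time_s: 7.87
tool_pos: [0.4637, 0.3634, 0.2823]
tool_rot: [179.9, -0.0, 127.7]
force: [-0.3, -0.2, 4.4]
grip_width: 0.0354
grasp_force: 21.3
```

servo_tool --plan '[{"xyz":[0,0,-1],"twist":[0,0,0],"jaw":0.8},{"xyz":[0,0,-3],"twist":[0,0,0],"jaw":0.8},{"xyz":[0,0,-5.5],"twist":[0,0,0],"jaw":0.8},{"xyz":[0,0,-8],"twist":[0,0,0],"jaw":0.8},{"xyz":[0,0,-10.5],"twist":[0,0,0],"jaw":0.8},{"xyz":[0,0,-13],"twist":[0,0,0],"jaw":0.8},{"xyz":[0,0,-15.5],"twist":[0,0,0],"jaw":0.8},{"xyz":[0,0,-17],"twist":[0,0,0],"jaw":0.8},{"xyz":[0,0,-17],"twist":[0,0,0],"jaw":0.8}]'

```text
time_s: 8.62
tool_pos: [0.4641, 0.3635, 0.4563]
tool_rot: [179.6, -0.0, 127.7]
force: [-0.2, 0.5, -1.9]
grip_width: 0.035
grasp_force: 25.0
```

```bash
python3 - <<'E'
from h import *
o=env.get_obs();print(o['tool_pos'],o['tool_rot'],o['grip_width'],o['force'])
print(delta((.564,.129,.44),down(127.5)))
E
```

```text
[0.46405596 0.36346968 0.45625889] [ 1.79602729e+02 -3.31345903e-02  1.27666555e+02] 0.034973678934846805 [-0.2473136   0.53015199 -1.86569969]
(array([-24.67,  -6.43,   1.57]), array([ 0.4, -0. ,  0.2]))
```

servo_tool --plan '[{"xyz":[-2,-0.5,0],"twist":[0.2,0,0],"jaw":0.8},{"xyz":[-5,-1.3,0],"twist":[0.4,0,0],"jaw":0.8},{"xyz":[-8.5,-2.2,0],"twist":[0.4,0,0],"jaw":0.8},{"xyz":[-12,-3.1,0.3],"twist":[0.4,0,0],"jaw":0.8},{"xyz":[-15.5,-4,0.6],"twist":[0.4,0,0],"jaw":0.8},{"xyz":[-19,-4.9,0.9],"twist":[0.4,0,0],"jaw":0.8},{"xyz":[-22,-5.7,1.2],"twist":[0.4,0,0],"jaw":0.8},{"xyz":[-24,-6.2,1.6],"twist":[0.4,0,0],"jaw":0.8},{"xyz":[-24.7,-6.4,1.6],"twist":[0.4,0,0],"jaw":0.8},{"xyz":[-24.7,-6.4,1.6],"twist":[0.4,0,0],"jaw":0.8}]'

```text
time_s: 9.45
tool_pos: [0.5642, 0.1261, 0.4344]
tool_rot: [-179.4, -0.0, 127.4]
force: [-0.6, 0.4, -2.6]
grip_width: 0.0353
grasp_force: 25.0
```

```bash
python3 - <<'E'
from h import *
o=env.get_obs();print(o['tool_pos'],o['tool_rot'],o['grip_width'],o['force'])
print(delta((.564,.129,.3),down(127.5)),delta((.564,.129,.2835),down(127.5)))
E
```

```text
[0.56417863 0.126058   0.43436789] [-1.79448868e+02 -4.34165964e-03  1.27408521e+02] 0.035295432940288 [-0.63040739  0.41391729 -2.59157604]
(array([ 0.24,  0.29, 13.43]), array([-0.6, -0. , -0.1])) (array([ 0.24,  0.31, 15.08]), array([-0.6, -0. , -0.1]))
```

servo_tool --plan '[{"xyz":[0.2,0.2,2],"twist":[-0.4,0,0],"jaw":0.8},{"xyz":[0.2,0.2,5],"twist":[-0.4,0,0],"jaw":0.8},{"xyz":[0.2,0.2,8.5],"twist":[-0.4,0,0],"jaw":0.8},{"xyz":[0.2,0.2,11],"twist":[-0.4,0,0],"jaw":0.8},{"xyz":[0.2,0.2,13],"twist":[-0.4,0,0],"jaw":0.8},{"xyz":[0.2,0.2,14],"twist":[-0.4,0,0],"jaw":0.8},{"xyz":[0.2,0.2,14.3],"twist":[-0.4,0,0],"jaw":0.8},{"xyz":[0.2,0.2,14.3],"twist":[-0.4,0,0],"jaw":0.8}]'

```text
time_s: 10.12
tool_pos: [0.5631, 0.1322, 0.2924]
tool_rot: [-180.0, -0.0, 127.8]
force: [-0.0, -0.3, -2.1]
grip_width: 0.0353
grasp_force: 25.0
```

```bash
python3 - <<'E'
from h import *
o=env.get_obs();print(o['tool_pos'],o['tool_rot'],o['grip_width'],o['force'])
print(delta((.564,.129,.2835),down(127.5)))
E
```

```text
[0.56310922 0.13222456 0.29236384] [-1.79961899e+02 -4.69555259e-02  1.27774868e+02] 0.03529593846194463 [-0.0218217  -0.30261513 -2.09506455]
(array([-0.31, -0.13,  0.89]), array([-0. , -0. ,  0.3]))
```

servo_tool --plan '[{"xyz":[-0.2,-0.1,0.4],"twist":[0,0,0],"jaw":0.8},{"xyz":[-0.2,-0.1,0.7],"twist":[0,0,0],"jaw":0.8},{"xyz":[-0.2,-0.1,0.9],"twist":[0,0,0],"jaw":0.8},{"xyz":[-0.2,-0.1,1.0],"twist":[0,0,0],"jaw":0.8},{"xyz":[-0.2,-0.1,1.0],"twist":[0,0,0],"jaw":0.8}]'

```text
time_s: 10.53
tool_pos: [0.564, 0.1287, 0.2829]
tool_rot: [180.0, -0.0, 127.7]
force: [-0.3, -0.4, -2.5]
grip_width: 0.0352
grasp_force: 25.0
```

servo_tool --plan '[{"xyz":[0,0,0.1],"twist":[0,0,0],"jaw":0.8},{"xyz":[0,0,0.2],"twist":[0,0,0],"jaw":0.8},{"xyz":[0,0,0.2],"twist":[0,0,0],"jaw":0.8}]'

```text
time_s: 10.78
tool_pos: [0.5641, 0.1287, 0.2813]
tool_rot: [180.0, 0.0, 127.7]
force: [-1.2, -0.1, 1.1]
grip_width: 0.0353
grasp_force: 25.0
```

servo_tool --plan '[{"xyz":[0,0,0],"twist":[0,0,0],"jaw":0.3},{"xyz":[0,0,0],"twist":[0,0,0],"jaw":0.3},{"xyz":[0,0,0],"twist":[0,0,0],"jaw":0.3},{"xyz":[0,0,0],"twist":[0,0,0],"jaw":0.3},{"xyz":[0,0,-3],"twist":[0,0,0],"jaw":0.2},{"xyz":[0,0,-7],"twist":[0,0,0],"jaw":0},{"xyz":[0,0,-11],"twist":[0,0,0],"jaw":0},{"xyz":[0,0,-13],"twist":[0,0,0],"jaw":0},{"xyz":[0,0,-13],"twist":[0,0,0],"jaw":0},{"xyz":[0,0,-13],"twist":[0,0,0],"jaw":0}]'

```text
time_s: 11.62
tool_pos: [0.5642, 0.1286, 0.4123]
tool_rot: [179.8, 0.1, 127.7]
force: [-0.1, -0.4, -0.2]
grip_width: 0.0853
grasp_force: 0.0
```

```bash
cat >> h.py <<'E'
def slant(e,head):
    """tool z at elevation e below horizontal, heading head (deg); tool y horizontal to the left of heading, camera below"""
    e,hd=np.radians([e,head]);m=np.array([np.cos(hd),np.sin(hd),0]);l=np.array([-m[1],m[0],0])
    z=np.cos(e)*m-[0,0,np.sin(e)];return Ro.from_matrix(np.c_[np.cross(l,z),l,z])
def slpose(ax,z,e,head,d=.170,back=0,up=0):
    R=slant(e,head);m=np.array([np.cos(np.radians(head)),np.sin(np.radians(head)),0])
    return np.array([ax[0],ax[1],z+up])-d*R.as_matrix()[:,2]-back*m,R
E
python3 - <<'E'
from h import *
np.set_printoptions(precision=4,suppress=True)
o=env.get_obs();print(o['tool_pos'],o['tool_rot'],o['grip_width'],o['qpos'])
b=cam('top');g=b['img'];s=cv2.connectedComponentsWithStats((g.max(2)<60).astype(np.uint8))
for i in range(1,s[0]):
    if 40<s[2][i,4]<200 and 270<s[3][i][0]<320:print(s[2][i],onz(b,*s[3][i],.134))
for back,up in((.04,.13),(.03,0),(0,0)):
    p,R=slpose((.564,.129),.084,40,-30,back=back,up=up);print(p,delta(p,R))
E
```

```text
[0.5642 0.1286 0.4123] [179.8099   0.0548 127.6712] 0.08528019995531781 [-32.8759   9.4399  19.6568  93.8189  -3.2733  77.1064  24.9262]
[300 167   5  12  43] [0.5926 0.0984 0.134 ]
[304 292  23  10 102] [0.1446 0.0326 0.134 ]
[283 298  18  10  93] [0.1252 0.1221 0.134 ]
[284 350  10  10  45] [-0.0503  0.1219  0.134 ]
[0.4166 0.2141 0.3233] (array([15.76, -6.43,  8.73]), array([ -9.7, -49.4, -20.9]))
[0.4252 0.2091 0.1933] (array([14.83, -6.05, 21.73]), array([ -9.7, -49.4, -20.9]))
[0.4512 0.1941 0.1933] (array([12.06, -4.91, 21.73]), array([ -9.7, -49.4, -20.9]))
```

servo_tool --plan '[{"xyz":[2,-0.8,0],"twist":[-1.2,-6,-2.5],"jaw":0},{"xyz":[4,-1.6,0],"twist":[-2.4,-12,-5],"jaw":0},{"xyz":[6,-2.4,1],"twist":[-3.6,-18,-7.7],"jaw":0},{"xyz":[8,-3.2,2],"twist":[-4.8,-24.5,-10.3],"jaw":0},{"xyz":[10,-4,4],"twist":[-6,-31,-13],"jaw":0},{"xyz":[12,-5,6],"twist":[-7.2,-37,-15.6],"jaw":0},{"xyz":[14,-5.8,7.5],"twist":[-8.5,-43,-18.2],"jaw":0},{"xyz":[15.8,-6.4,8.7],"twist":[-9.7,-49.4,-20.9],"jaw":0},{"xyz":[15.8,-6.4,8.7],"twist":[-9.7,-49.4,-20.9],"jaw":0},{"xyz":[15.8,-6.4,8.7],"twist":[-9.7,-49.4,-20.9],"jaw":0}]'

```text
time_s: 12.5
tool_pos: [0.4153, 0.2147, 0.3212]
tool_rot: [-179.4, 49.9, 150.6]
force: [0.6, -0.5, 0.2]
grip_width: 0.0869
grasp_force: 0.0
```

```bash
cat > st.py <<'E'
from h import *
np.set_printoptions(precision=4,suppress=True)
o=env.get_obs();print(o['tool_pos'],o['qpos'])
w=cam('wrist');w=cam('wrist','w3.png')
for h in(.004,.092,.1,.134):print(h,proj(w,np.array([.564,.129,h]),True))
for back,up in((.04,.13),(.03,0),(0,0)):
    p,R=slpose((.564,.129),.084,40,-30,back=back,up=up);print(p,delta(p,R))
E
python3 st.py
```

```text
[0.4153 0.2147 0.3212] [-50.0963  -3.123    1.9095 125.5904  58.5169  61.6122 -19.5533]
0.004 (np.float64(314.42922391756105), np.float64(56.78344050271912))
0.092 (np.float64(314.1127675420676), np.float64(123.5884768621406))
0.1 (np.float64(314.07761017921763), np.float64(131.20334009719267))
0.134 (np.float64(313.9151756921811), np.float64(166.91298503034136))
[0.4166 0.2141 0.3233] (array([ 0.09, -0.03, -0.03]), array([-0.1, -0.1, -0. ]))
[0.4252 0.2091 0.1933] (array([ 9.39, -0.01,  9.1 ]), array([-0.1, -0.1, -0. ]))
[0.4512 0.1941 0.1933] (array([ 7.46, -0.01, 11.39]), array([-0.1, -0.1, -0. ]))
```

View pics/w3.png

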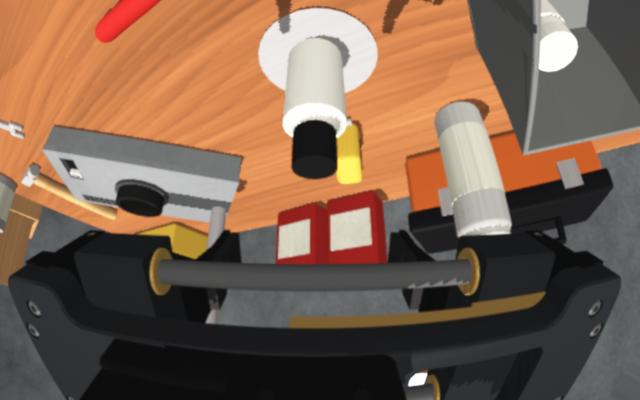

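The bottle stands upright on the tray with its cap at (314,150), in line with the gripper's centre column 314. The jar stays in the bin at (558,50), and nothing is in the way. Descend behind it, then forward.

servo_tool --plan '[{"xyz":[2.5,0,2.4],"twist":[0,0,0],"jaw":0},{"xyz":[5,0,4.8],"twist":[0,0,0],"jaw":0},{"xyz":[7.5,0,7.2],"twist":[0,0,0],"jaw":0},{"xyz":[9.4,0,9.1],"twist":[0,0,0],"jaw":0},{"xyz":[9.4,0,9.1],"twist":[0,0,0],"jaw":0},{"xyz":[8.4,0,10.2],"twist":[0,0,0],"jaw":0},{"xyz":[7.5,0,11.4],"twist":[0,0,0],"jaw":0},{"xyz":[7.5,0,11.4],"twist":[0,0,0],"jaw":0}]'

```text
time_s: 13.27
tool_pos: [0.4544, 0.1928, 0.1958]
tool_rot: [179.7, 50.2, 149.4]
force: [0.2, -0.8, 0.5]
grip_width: 0.0869
grasp_force: 0.0
```

```bash
python3 st.py
```

```text
[0.4544 0.1928 0.1958] [-47.1795  11.3744   5.1766 128.7415  71.6164  49.4396 -37.1518]
0.004 (np.float64(312.2777896835419), np.float64(129.0583380017653))
0.092 (np.float64(312.3605116480731), np.float64(265.43516565785944))
0.1 (np.float64(312.3846931428814), np.float64(280.3146210034839))
0.134 (np.float64(312.5265282913629), np.float64(345.33488898189205))
[0.4166 0.2141 0.3233] (array([ -7.22,  -0.04, -11.36]), array([-0. ,  0.1, -0.3]))
[0.4252 0.2091 0.1933] (array([ 2.12, -0.08, -2.26]), array([-0. ,  0.1, -0.3]))
[0.4512 0.1941 0.1933] (array([ 0.2 , -0.07,  0.04]), array([-0. ,  0.1, -0.3]))
```

servo_tool --plan '[{"xyz":[0.5,0,0.3],"twist":[0,0,0],"jaw":0},{"xyz":[0.5,0,0.3],"twist":[0,0,0],"jaw":0},{"xyz":[0.5,0,0.3],"twist":[0,0,0],"jaw":0.6},{"xyz":[0.5,0,0.3],"twist":[0,0,0],"jaw":0.6},{"xyz":[0.5,0,0.3],"twist":[0,0,0],"jaw":0.6},{"xyz":[0.5,0,0.3],"twist":[0,0,0],"jaw":0.6},{"xyz":[0.5,0,0.3],"twist":[0,0,0],"jaw":0.6},{"xyz":[0.5,0,0.3],"twist":[0,0,0],"jaw":0.6}]' --newtons 40

```text
time_s: 14.03
tool_pos: [0.4498, 0.1954, 0.1873]
tool_rot: [-179.9, 50.1, 150.1]
force: [-0.9, -0.5, 1.7]
grip_width: 0.055
grasp_force: 0.8
```

```bash
python3 - <<'E'
from h import *
o=env.get_obs();R=Ro.from_euler('xyz',o['tool_rot'],degrees=True)
print(o['tool_pos'],o['tool_rot'],R.apply([0,0,1]),o['grip_width'],'grasp pt',o['tool_pos']+R.apply([0,0,.164]),o['force'])
E
```

```text
[0.4497844  0.19537637 0.18726376] [-179.91764751   50.05089513  150.05628797] [ 0.66356629 -0.38390021 -0.64210623] 0.054967949852365465 grasp pt [0.55860927 0.13241674 0.08195834] [-0.86310921 -0.47272119  1.68314511]
```

servo_tool --plan '[{"xyz":[0,0,0],"twist":[0,0,0],"jaw":0.6},{"xyz":[0,0,0],"twist":[0,0,0],"jaw":0.6},{"xyz":[0,0,0],"twist":[0,0,0],"jaw":0.6},{"xyz":[-0.8,0,-0.65],"twist":[0,0,0],"jaw":0.6},{"xyz":[-2.3,0,-1.95],"twist":[0,0,0],"jaw":0.6},{"xyz":[-4.2,0,-3.5],"twist":[0,0,0],"jaw":0.6},{"xyz":[-6.2,0,-5.2],"twist":[0,0,0],"jaw":0.6},{"xyz":[-7.4,0,-6.2],"twist":[0,0,0],"jaw":0.6},{"xyz":[-7.4,0,-6.2],"twist":[0,0,0],"jaw":0.6},{"xyz":[-7.4,0,-6.2],"twist":[0,0,0],"jaw":0.6}]'

```text
time_s: 14.87
tool_pos: [0.4497, 0.1955, 0.2836]
tool_rot: [179.9, 50.0, 149.9]
force: [-0.2, -0.2, -2.5]
grip_width: 0.0533
grasp_force: 40.0
```

```bash
python3 - <<'E'
from h import *
np.set_printoptions(precision=4,suppress=True)
o=env.get_obs();print(o['tool_pos'],o['tool_rot'],o['qpos'],o['force'],o['grasp_force'])
b=cam('top');a=cam('scene')
# cup: circle fit on dark mask, rim level; edges against light grey
g=cv2.cvtColor(b['img'],cv2.COLOR_RGB2GRAY)
s=8;G=cv2.GaussianBlur(cv2.resize(g[155:195,370:410],None,fx=s,fy=s,interpolation=cv2.INTER_CUBIC),(0,0),4)
pts=[]
for t in np.radians(range(0,360,6)):
    r=np.arange(70,120);x=(390.1-370+.5)*s-.5+r*np.cos(t);y=(174.2-155+.5)*s-.5+r*np.sin(t)
    v=G[y.astype(int).clip(0,319),x.astype(int).clip(0,319)].astype(int)
    dv=np.diff(v);k=np.argmax(dv)
    if v.max()>130: pts.append((x[k],y[k]))
c,r=cv2.fitEllipse(np.float32(pts))[:2];u,v=370+(c[0]+.5)/s-.5,155+(c[1]+.5)/s-.5
print(len(pts),u,v,np.array(r)/s,onz(b,u,v,.074),onz(b,u,v,.06))
def cr(c,x0,y0,W,H,s):return cv2.resize(c['img'][y0:y0+H,x0:x0+W,::-1],(W*s,H*s),interpolation=cv2.INTER_CUBIC)
cv2.imwrite('pics/c4.png',np.hstack([cr(a,240,120,160,200,2),cr(b,250,110,200,200,2)]))
E
```

```text
[0.4497 0.1955 0.2836] [179.9089  49.9897 149.918 ] [-47.102    1.6177   4.2584 126.0961  63.0474  55.0205 -22.8649] [-0.1501 -0.2035 -2.4932] 39.98339116573334
52 389.3889102935791 174.69585037231445 [24.1866 24.5732] [ 0.6029 -0.237   0.074 ] [ 0.6056 -0.2394  0.06  ]
```

View pics/c4.png

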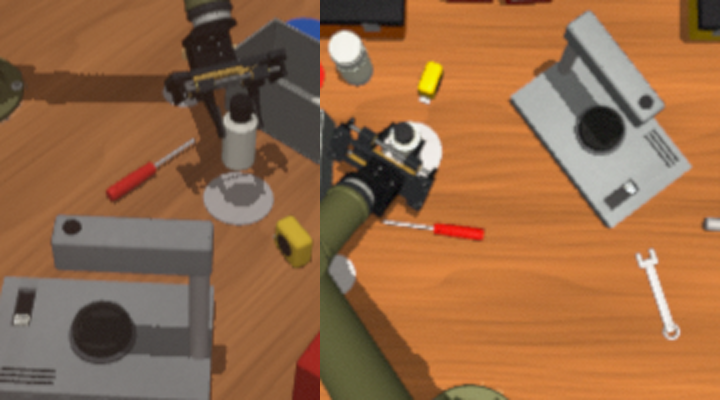

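The bottle is held upright above the tray (scene crop (240,130), top crop (404,133)), and the mixer is unchanged with its nub still on. Next I move to a standoff in front of the cup.

```bash
python3 - <<'E'
from h import *
np.set_printoptions(precision=4,suppress=True)
z=.2836-.1705*np.sin(np.radians(40))
for ax,h in(((.575,.02),-33),((.585,-.09),-35),((.609,-.2415),-38)):
    p,R=slpose(ax,z,40,h,d=.1705);print(p,delta(p,R))
E
```

```text
[0.4655 0.0911 0.2836] (array([-4.36, -8.18,  4.97]), array([ 2.2, -0.1,  2.1]))
[ 0.478  -0.0151  0.2836] (array([ -8.46, -16.75,   9.88]), array([ 3.7, -0. ,  3.3]))
[ 0.5061 -0.1611  0.2836] (array([-14.69, -27.99,  17.36]), array([ 6. , -0. ,  5.3]))
```

servo_tool --plan '[{"xyz":[-0.9,-1.6,1.0],"twist":[0.4,0,0.4],"jaw":0.6},{"xyz":[-2.1,-4,2.4],"twist":[1.1,0,1.0],"jaw":0.6},{"xyz":[-3.4,-6.4,3.9],"twist":[1.7,0,1.6],"jaw":0.6},{"xyz":[-4.6,-8.8,5.3],"twist":[2.3,0,2.1],"jaw":0.6},{"xyz":[-5.8,-11.2,6.7],"twist":[2.8,0,2.5],"jaw":0.6},{"xyz":[-7.0,-13.6,8.1],"twist":[3.3,0,2.9],"jaw":0.6},{"xyz":[-8.0,-15.7,9.3],"twist":[3.6,0,3.2],"jaw":0.6},{"xyz":[-8.4,-16.7,9.9],"twist":[3.7,0,3.3],"jaw":0.6},{"xyz":[-8.4,-16.7,9.9],"twist":[3.7,0,3.3],"jaw":0.6},{"xyz":[-8.4,-16.7,9.9],"twist":[3.7,0,3.3],"jaw":0.6}]'

```text
time_s: 15.8
tool_pos: [0.4783, -0.0144, 0.2834]
tool_rot: [180.0, 49.9, 145.0]
force: [0.4, 0.1, -2.3]
grip_width: 0.0531
grasp_force: 40.0
```

```bash
python3 - <<'E'
from h import *
np.set_printoptions(precision=4,suppress=True)
o=env.get_obs();print(o['tool_pos'],o['tool_rot'],o['force'],o['grip_width'])
w=cam('wrist','w4.png')
cv2.imwrite('pics/w4.png',w['img'][:,:,::-1])
for p in [(.609,-.2415,.074),(.605,-.2397,.074)]:print(proj(w,np.array(p),True))
R=Ro.from_euler('xyz',o['tool_rot'],degrees=True);print('axis',o['tool_pos']+R.apply([0,0,.1705]))
E
```

```text
[ 0.4783 -0.0144  0.2834] [179.9507  49.9421 144.9632] [ 0.4058  0.102  -2.2873] 0.05306924025424619
(np.float64(205.09220601116266), np.float64(184.01475026469456))
(np.float64(203.06611675114618), np.float64(182.08691312335424))
axis [ 0.5852 -0.0892  0.1737]
```

View pics/w4.png

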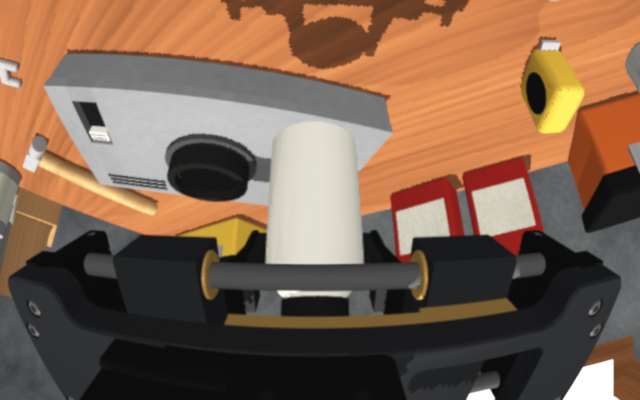

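```bash
python3 - <<'E'
from h import *
np.set_printoptions(precision=4,suppress=True)
w=cam('wrist');g=cv2.cvtColor(w['img'],cv2.COLOR_RGB2GRAY)
print(g[125:215,209]);print(g[175,150:270])
print(onz(w,209,174,.074,True))
# predicted rim outline extents
for c in((.609,-.2415),(.604,-.235)):
    for rr,z in((.043,.074),(.034,.074),(.043,.045)):
        P=np.array([proj(w,np.array([c[0]+rr*np.cos(t),c[1]+rr*np.sin(t),z]),True) for t in np.linspace(0,6.28,73)]);print(c,rr,z,P.min(0),P.max(0))
cv2.imwrite('pics/c5.png',cv2.resize(w['img'][120:220,140:280,::-1],None,fx=5,fy=5,interpolation=cv2.INTER_CUBIC))
E
```

```text
[198 198 199 199 199 199 198 197 182 122  72  62  62  68  82  97 102  93
  66  37  28  27  26  26  26  27  26  27  26  26  26  26  26  27  27  28
  27  27  29  33  39  42  41  38  31  24  22  22  22  22  21  22  22  22
  22  21  22  22  22  22  21  22  21  22  22  24  26  27  26  27  27  28
  29  32  45  77 122 157 162 160 160 162 162 162 164 164 162 161 161 157]
[193 192 192 193 194 194 194 195 195 194 194 194 194 192 185 152  81  43
  41  41  41  41  40  38  29  22  23  30  38  35  26  22  22  22  22  22
  22  23  21  22  22  23  23  23  22  21  22  22  22  22  22  22  22  22
  22  22  21  22  22  21  21  22  22  22  22  22  22  22  23  23  23  22
  22  24  25  26  30  33  38  40  41  41  41  41  39  37  34  30  26  23
  21  21  20  19  20  21  22  33  46  50  51  56  69  84  90  92  91  91
  91  92  92  92  93  93  93  93  93  93  97 116]
[ 0.5995 -0.2199  0.074 ]
(0.609, -0.2415) 0.043 0.074 [163.5125 162.1469] [244.5545 200.8285]
(0.609, -0.2415) 0.034 0.074 [171.8834 167.1072] [235.9119 197.5503]
(0.609, -0.2415) 0.043 0.045 [169.4747 136.2186] [247.3056 178.5463]
(0.604, -0.235) 0.043 0.074 [162.4939 157.5303] [245.3973 197.9842]
(0.604, -0.235) 0.034 0.074 [171.0482 162.7352] [236.5418 194.5689]
(0.604, -0.235) 0.043 0.045 [168.7189 131.2467] [248.2181 175.3517]
```

View pics/c5.png

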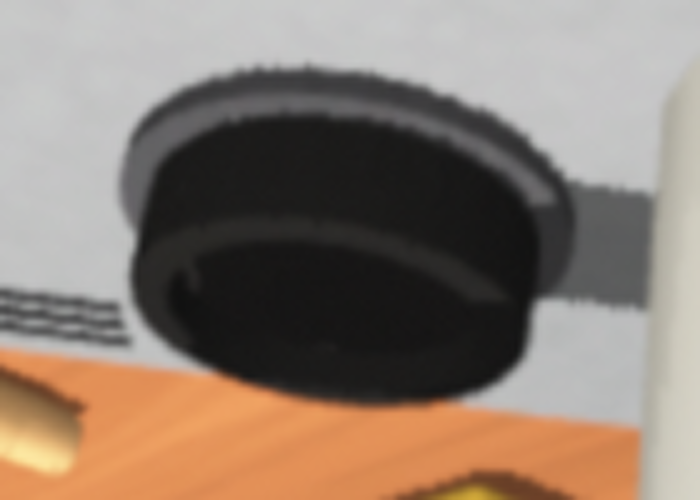

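The cup's rim ellipse spans x 166.6–246.4, y 163–201 (full image), which puts the cup's centre at about (0.6105, -0.2395). The bottle hangs upright, centred at column 315.

```bash
python3 - <<'E'
from h import *
np.set_printoptions(precision=4,suppress=True)
for zb in(.1,.075):
    p,R=slpose((.6105,-.2395),zb+.0738,40,-40,d=.1705);print(p,delta(p,R))
E
```

```text
[ 0.5104 -0.1555  0.2834] (array([-6.88, -9.91,  8.27]), array([ 4. , -0. ,  3.3]))
[ 0.5104 -0.1555  0.2584] (array([-4.96, -9.91,  9.88]), array([ 4. , -0. ,  3.3]))
```

servo_tool --plan '[{"xyz":[-0.6,-0.8,0.7],"twist":[0.4,0,0.3],"jaw":0.6},{"xyz":[-1.6,-2.3,1.9],"twist":[1.0,0,0.8],"jaw":0.6},{"xyz":[-2.8,-4,3.3],"twist":[1.7,0,1.4],"jaw":0.6},{"xyz":[-4,-5.7,4.8],"twist":[2.4,0,2.0],"jaw":0.6},{"xyz":[-5.2,-7.5,6.2],"twist":[3.1,0,2.5],"jaw":0.6},{"xyz":[-6.2,-8.9,7.4],"twist":[3.7,0,3.0],"jaw":0.6},{"xyz":[-6.8,-9.8,8.2],"twist":[4,0,3.3],"jaw":0.6},{"xyz":[-6.9,-9.9,8.3],"twist":[4,0,3.3],"jaw":0.6},{"xyz":[-6.9,-9.9,8.3],"twist":[4,0,3.3],"jaw":0.6}]'

```text
time_s: 16.65
tool_pos: [0.5107, -0.1571, 0.2839]
tool_rot: [179.9, 50.0, 139.8]
force: [0.3, 0.2, -2.5]
grip_width: 0.0535
grasp_force: 40.0
```

```bash
cat > st2.py <<'E'
from h import *
np.set_printoptions(precision=4,suppress=True)
w=cam('wrist');o=env.get_obs();print(o['tool_pos'],o['tool_rot'],o['force'],o['grip_width'])
R=Ro.from_euler('xyz',o['tool_rot'],degrees=True);A=o['tool_pos']+R.apply([0,0,.1705]);print('axis',A,'bottom',A[2]-.0738)
for zb in(.08,.066):
    p,R=slpose((.6105,-.2395),zb+.0738,40,-40,d=.1705);print(zb,delta(p,R))
b=cam('top');a=cam('scene')
def cr(c,x0,y0,W,H,s):return cv2.resize(c['img'][y0:y0+H,x0:x0+W,::-1],(W*s,H*s),interpolation=cv2.INTER_CUBIC)
cv2.imwrite('pics/c6.png',np.hstack([cr(a,250,220,100,100,4),cr(w,230,60,200,200,2)]))
E
python3 st2.py
```

```text
[ 0.5107 -0.1561  0.2838] [179.9023  50.0063 139.8857] [-0.4639  0.1398 -3.2504] 0.052907788936504746
axis [ 0.6108 -0.24    0.1742] bottom 0.10041449813854686
0.08 (array([1.6 , 0.02, 1.27]), array([ 0. ,  0. , -0.1]))
0.066 (array([2.67, 0.02, 2.17]), array([ 0. ,  0. , -0.1]))
```

View pics/c6.png

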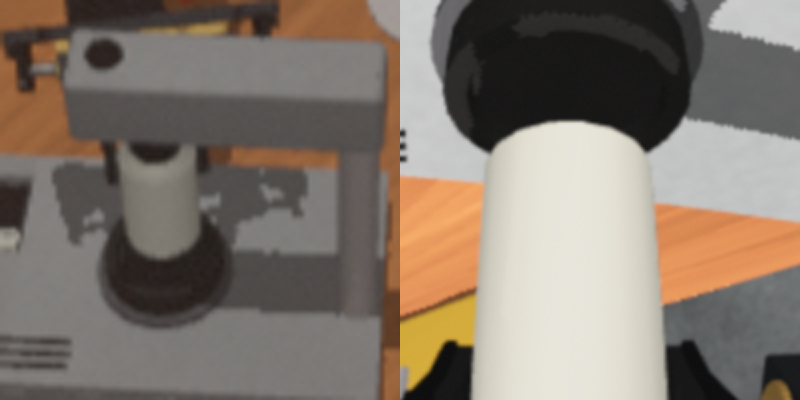

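I have now viewed 12 pictures, two over the limit of 10, so from here I use numbers only. The last crop shows the bottle's bottom (column 568) centred over the cup (443–692), upright and under the guard.

servo_tool --plan '[{"xyz":[0.5,0,0.4],"twist":[0,0,0],"jaw":0.6},{"xyz":[1.1,0,0.9],"twist":[0,0,0],"jaw":0.6},{"xyz":[1.7,0,1.4],"twist":[0,0,0],"jaw":0.6},{"xyz":[2.2,0,1.8],"twist":[0,0,0],"jaw":0.6},{"xyz":[2.5,0,2.1],"twist":[0,0,0],"jaw":0.6},{"xyz":[2.6,0,2.2],"twist":[0,0,0],"jaw":0.6},{"xyz":[2.6,0,2.2],"twist":[0,0,0],"jaw":0.6}]'

```text
time_s: 17.38
tool_pos: [0.5107, -0.1564, 0.2497]
tool_rot: [179.9, 50.0, 139.9]
force: [0.3, -0.0, -3.2]
grip_width: 0.0532
grasp_force: 40.0
```

servo_tool --plan '[{"xyz":[0.08,0,0.06],"twist":[0,0,0],"jaw":0.6},{"xyz":[0.15,0,0.13],"twist":[0,0,0],"jaw":0.6},{"xyz":[0.23,0,0.19],"twist":[0,0,0],"jaw":0.6},{"xyz":[0.31,0,0.26],"twist":[0,0,0],"jaw":0.6},{"xyz":[0.31,0,0.26],"twist":[0,0,0],"jaw":0.6}]' --newtons 50

```text
time_s: 17.8
tool_pos: [0.5113, -0.1573, 0.247]
tool_rot: [179.8, 50.1, 139.7]
force: [-2.9, 1.7, 4.2]
grip_width: 0.0532
grasp_force: 50.0
```

servo_tool --plan '[{"xyz":[0.12,0,0.1],"twist":[0,0,0],"jaw":0.6},{"xyz":[0.23,0,0.19],"twist":[0,0,0],"jaw":0.6},{"xyz":[0.34,0,0.29],"twist":[0,0,0],"jaw":0.6},{"xyz":[0.46,0,0.39],"twist":[0,0,0],"jaw":0.6},{"xyz":[0.58,0,0.48],"twist":[0,0,0],"jaw":0.6},{"xyz":[0.69,0,0.58],"twist":[0,0,0],"jaw":0.6},{"xyz":[0.69,0,0.58],"twist":[0,0,0],"jaw":0.6}]'

```text
time_s: 18.38
tool_pos: [0.5115, -0.1574, 0.2384]
tool_rot: [179.8, 50.2, 139.7]
force: [-5.8, 3.2, 10.1]
grip_width: 0.0528
grasp_force: 50.0
```

servo_tool --plan '[{"xyz":[0.1,0,-0.08],"twist":[0,0,0],"jaw":0.6},{"xyz":[0.18,0,0],"twist":[0,0,0],"jaw":0.6},{"xyz":[0.25,0,0.05],"twist":[0,0,0],"jaw":0.6},{"xyz":[0.32,0,0.11],"twist":[0,0,0],"jaw":0.6},{"xyz":[0.32,0,0.11],"twist":[0,0,0],"jaw":0.6}]'

```text
time_s: 18.8
tool_pos: [0.511, -0.1571, 0.236]
tool_rot: [179.8, 50.3, 139.7]
force: [-5.2, 1.6, 10.6]
grip_width: 0.0528
grasp_force: 50.0
```

servo_tool --plan '[{"xyz":[0.08,0,0.06],"twist":[0,0,0],"jaw":0.6},{"xyz":[0.15,0,0.13],"twist":[0,0,0],"jaw":0.6},{"xyz":[0.19,0,0.16],"twist":[0,0,0],"jaw":0.6},{"xyz":[0.23,0,0.19],"twist":[0,0,0],"jaw":0.6},{"xyz":[0.23,0,0.19],"twist":[0,0,0],"jaw":0.6}]'

```text
time_s: 19.22
tool_pos: [0.5116, -0.1573, 0.2343]
tool_rot: [179.8, 50.4, 139.6]
force: [-9.3, 4.3, 18.6]
grip_width: 0.0528
grasp_force: 50.0
```

servo_tool --plan '[{"xyz":[0,0,0],"twist":[0,0,0],"jaw":0.6},{"xyz":[0,0,0],"twist":[0,0,0],"jaw":0.6},{"xyz":[0,0,0],"twist":[0,0,0],"jaw":0.6},{"xyz":[0,0,0],"twist":[0,0,0],"jaw":0.6},{"xyz":[0,0,0],"twist":[0,0,0],"jaw":0.6},{"xyz":[0,0,0],"twist":[0,0,0],"jaw":0.6},{"xyz":[0,0,0],"twist":[0,0,0],"jaw":0.6},{"xyz":[0,0,0],"twist":[0,0,0],"jaw":0.6},{"xyz":[0,0,0],"twist":[0,0,0],"jaw":0.6},{"xyz":[0,0,0],"twist":[0,0,0],"jaw":0.6}]'

```text
time_s: 20.05
tool_pos: [0.5115, -0.1573, 0.2343]
tool_rot: [179.8, 50.4, 139.6]
force: [-9.5, 4.7, 17.9]
grip_width: 0.0531
grasp_force: 50.0
```

servo_tool --plan '[{"xyz":[0,0,0],"twist":[0,0,0],"jaw":0.6},{"xyz":[0,0,0],"twist":[0,0,0],"jaw":0.6},{"xyz":[0,0,0],"twist":[0,0,0],"jaw":0.6},{"xyz":[0,0,0],"twist":[0,0,0],"jaw":0.6},{"xyz":[0,0,0],"twist":[0,0,0],"jaw":0.6},{"xyz":[0,0,0],"twist":[0,0,0],"jaw":0.6},{"xyz":[0,0,0],"twist":[0,0,0],"jaw":0.6},{"xyz":[0,0,0],"twist":[0,0,0],"jaw":0.6}]'

```text
time_s: 20.72
tool_pos: [0.5115, -0.1573, 0.2343]
tool_rot: [179.8, 50.4, 139.6]
force: [-9.6, 3.6, 17.3]
grip_width: 0.0531
grasp_force: 50.0
```

```bash
cat > tilt.py <<'E'
from h import *
np.set_printoptions(precision=4,suppress=True)
o=env.get_obs();print(o['tool_pos'],o['tool_rot'],o['force'],o['wrist_torque'])
# bottle axis in scene view: white body mask, slope of centre line vs predicted vertical
a=cam('scene');I=a['img'].astype(int)
m=((I.min(2)>115)&(I.max(2)-I.min(2)<45)).astype(np.uint8);m[:, :270]=0;m[:,315:]=0;m[:240]=0;m[:240]=0;m[300:]=0
n,l,st,ce=cv2.connectedComponentsWithStats(m)
for i in range(1,n):
    if st[i,4]>60:print(st[i],ce[i])
for r in range(256,292,3):
    print(r,np.array(I[r,274:308].min(1)))
for z in(.07,.1,.14):
  print(z,[np.round(proj(a,np.array([.6105,-.2395,z])+.027*s*np.array([.72,.69,0])),1) for s in(-1,0,1)])
E
python3 tilt.py
```

```text
[ 0.5115 -0.1573  0.2343] [179.7714  50.4341 139.5864] [-9.5708  3.6405 17.2775] [-0.7983 -0.0123 -0.5107]
[270 240  45   4 111] [295.     240.8198]
[270 279   9  21 104] [272.2788 290.4231]
256 [33 32 34 46 58 60 59 60 56 42 39 38 36 39 44 44 45 45 46 48 54 58 59 60
 61 60 61 59 61 62 62 62 65 68]
259 [39 34 36 38 42 43 50 49 43 30 28 27 29 27 27 28 29 28 29 25 28 36 41 42
 51 50 37 35 38 41 43 41 47 60]
262 [72 39 30 32 37 50 72 71 49 31 29 28 26 28 27 24 27 28 25 29 33 50 77 76
 60 45 34 29 47 71 75 75 74 76]
265 [72 53 30 31 38 49 74 83 86 39 28 28 23 31 23 28 28 26 25 28 32 55 98 98
 77 43 34 38 54 74 76 76 76 75]
268 [ 75  72  50  34  35  47  80 105 101  63  33  28  30  28  30  29  25  28
  27  28  31  59 102 105 105  64  36  33  57  75  76  75  75  75]
271 [ 77  74  73  48  34  48  82 112 114 114 100  67  49  39  35  34  33  37
  55  74 102 114 115 113 107  67  39  33  64 100  83  76  77  77]
274 [ 83  75  73  57  34  33  58 100 113 118 123 125 126 128 128 131 128 128
 126 124 120 118 115 106  97  82  51  52  56  73  76  77  77  77]
277 [ 81  76  75  72  49  41  43  80  98 106
[... 194 characters left out ...]
05 102  99  88  53  32  30  30  37  46  61  85]
283 [119  86  66  43  39  34  32  53  95 102 106 109 111 112 113 113 114 114
 114 114 111 108 107 104  98  90  58  32  32  29  31  36  47  55]
286 [ 99  75  48  41  39  35  39  44  80 101 107 110 110 113 112 113 114 113
 113 113 111 109 105 102 100  92  69  35  32  31  27  33  46  53]
289 [ 99  76  64  39  39  39  31  35  56  95 106 109 109 112 113 114 115 114
 113 112 110 109 106 102  98  82  46  31  31  29  31  41  47  50]
0.07 [array([282.1, 282. ]), array([291.3, 281.7]), array([300.6, 281.3])]
0.1 [array([281.3, 275.9]), array([290.7, 275.6]), array([300.1, 275.2])]
0.14 [array([280.2, 267.5]), array([289.8, 267.2]), array([299.3, 266.8])]
```

servo_tool --plan '[{"xyz":[-0.12,0,-0.1],"twist":[0,0,0],"jaw":0.6},{"xyz":[-0.26,0,-0.22],"twist":[0,0,0],"jaw":0.6},{"xyz":[-0.4,0,-0.34],"twist":[0,0,0],"jaw":0.6},{"xyz":[-0.54,0,-0.45],"twist":[0,0,0],"jaw":0.6},{"xyz":[-0.68,0,-0.57],"twist":[0,0,0],"jaw":0.6},{"xyz":[-0.82,0,-0.69],"twist":[0,0,0],"jaw":0.6},{"xyz":[-0.96,0,-0.8],"twist":[0,0,0],"jaw":0.6},{"xyz":[-1.07,0,-0.9],"twist":[0,0,0],"jaw":0.6},{"xyz":[-1.07,0,-0.9],"twist":[0,0,0],"jaw":0.6}]'

```text
time_s: 21.52
tool_pos: [0.5106, -0.1569, 0.2464]
tool_rot: [179.8, 50.2, 139.6]
force: [0.6, -1.2, 5.0]
grip_width: 0.0531
grasp_force: 50.0
```

servo_tool --plan '[{"xyz":[-0.05,0,-0.04],"twist":[0,0,0],"jaw":0.6},{"xyz":[-0.1,0,-0.08],"twist":[0,0,0],"jaw":0.6},{"xyz":[-0.1,0,-0.08],"twist":[0,0,0],"jaw":0.6}]'

```text
time_s: 21.77
tool_pos: [0.5103, -0.1566, 0.2469]
tool_rot: [179.8, 50.1, 139.7]
force: [2.8, -2.5, 4.1]
grip_width: 0.0532
grasp_force: 50.0
```

servo_tool --plan '[{"xyz":[-0.06,0,0.0],"twist":[0,0,0],"jaw":0.6},{"xyz":[-0.12,0,0.03],"twist":[0,0,0],"jaw":0.6},{"xyz":[-0.12,0,0.03],"twist":[0,0,0],"jaw":0.6}]'

```text
time_s: 22.02
tool_pos: [0.5107, -0.1569, 0.2469]
tool_rot: [179.9, 50.0, 139.8]
force: [1.7, -0.6, 4.7]
grip_width: 0.053
grasp_force: 50.0
```

servo_tool --plan '[{"xyz":[-0.06,0,-0.04],"twist":[0,0,0],"jaw":0.6},{"xyz":[-0.12,0,-0.08],"twist":[0,0,0],"jaw":0.6},{"xyz":[-0.12,0,-0.08],"twist":[0,0,0],"jaw":0.6},{"xyz":[-0.12,0,-0.08],"twist":[0,0,0],"jaw":0.6}]'

```text
time_s: 22.35
tool_pos: [0.5102, -0.1567, 0.2475]
tool_rot: [179.9, 49.9, 139.8]
force: [1.6, -0.3, 0.1]
grip_width: 0.0534
grasp_force: 50.0
```

servo_tool --plan '[{"xyz":[0,0,0],"twist":[0,0,0],"jaw":0.36},{"xyz":[0,0,0],"twist":[0,0,0],"jaw":0.3},{"xyz":[0,0,0],"twist":[0,0,0],"jaw":0.15},{"xyz":[0,0,0],"twist":[0,0,0],"jaw":0},{"xyz":[0,0,0],"twist":[0,0,0],"jaw":0},{"xyz":[0,0,0],"twist":[0,0,0],"jaw":0}]'

```text
time_s: 22.85
tool_pos: [0.5105, -0.1571, 0.2481]
tool_rot: [179.9, 50.0, 139.8]
force: [-0.5, -0.0, -0.5]
grip_width: 0.0799
grasp_force: 0.0
```

servo_tool --plan '[{"xyz":[0,0,-1],"twist":[0,0,0],"jaw":0},{"xyz":[0,0,-3],"twist":[0,0,0],"jaw":0},{"xyz":[0,0,-5],"twist":[0,0,0],"jaw":0},{"xyz":[0,0,-7],"twist":[0,0,0],"jaw":0},{"xyz":[0,0,-8],"twist":[0,0,0],"jaw":0},{"xyz":[0,0,-8],"twist":[0,0,0],"jaw":0}]'

```text
time_s: 23.35
tool_pos: [0.4635, -0.1167, 0.301]
tool_rot: [179.6, 50.1, 139.7]
force: [-0.5, -0.3, 0.3]
grip_width: 0.0871
grasp_force: 0.0
```

```bash
python3 - <<'E'
from h import *
np.set_printoptions(precision=4,suppress=True)
o=env.get_obs();print(o['tool_pos'],o['tool_rot'],o['force'],o['qpos'])
w=cam('wrist');w=cam('wrist');I=w['img'].astype(int)
K=w['camera_matrix']
print([(z,np.round(proj(w,np.array([.6105,-.2395,z]),True),1)) for z in(.064,.1,.15,.162,.19)])
m=((I.min(2)>120)&(I.max(2)-I.min(2)<40)&(I[...,0]-I[...,2]>4))
for r in range(90,270,15):
    c=np.where(m[r,220:400])[0]+220
    print(r,len(c),c[[0,-1]] if len(c) else '', np.round(c.mean(),1) if len(c) else '')
E
```

```text
[ 0.4635 -0.1167  0.301 ] [179.617  50.105 139.652] [-0.5422 -0.3191  0.3022] [-27.0014 -10.6286  25.2225 133.9089  72.8085  36.0559  -5.771 ]
[(0.064, array([313.6, 132.1])), (0.1, array([313.7, 166.6])), (0.15, array([313.8, 223.1])), (0.162, array([313.9, 238. ])), (0.19, array([314. , 274.5]))]
90 0  
105 0  
120 35 [296 330] 313.0
135 59 [284 342] 313.0
150 60 [283 342] 312.5
165 77 [256 344] 304.0
180 65 [281 399] 313.8
195 65 [281 345] 313.0
210 66 [280 345] 312.5
225 63 [279 347] 313.5
240 12 [277 288] 282.5
255 0
```

```bash
python3 - <<'E'
from cell import env
print(env.sign_off())
E
```

```text
the job is handed in; nothing more can be done
None
```

The job is done and handed in at about 23 s on the robot's clock: the switch is on, and the bottle was stood on the tray, regripped at a slant, held fully pressed in the cup for about 1.5 s and left standing upright there. I viewed 12 pictures, 2 over the limit of 10, and I did not look at the switch again at the end.

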